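# Bring the trolley wheel's valve to the top

### The job

The wheel of the instrument trolley hangs on the sloping wheel stand. Turn it by gently pushing its spokes, one after another, with a fingertip until the valve stem stands at the very top of the wheel (12 o'clock, its highest point), ready for the pump, and leave it there at rest. Do not grip the wheel or lift it on its spindle, do not touch the valve or push the tyre or rim, and leave everything else on the bench where it is.

Things in the scene. Friction and masses are not known exactly. Their poses are not given: they have to be found in the camera images.
- stand: Fixed wheel stand. Origin on the bench directly under the hub; x level, the way the wheel's face looks (away from the robot, give or take its yaw), y along the wheel's level diameter, z up. Base plate 12 mm thick, x -140 to 200, y -220 to 220 mm. The wheel leans: its axis, in this frame, is n = (sin40, 0, cos40) in degrees, and up-slope, to its highest point nearest the robot, is u = (-cos40, 0, sin40).
- hub (a point): Wheel's centre, in its mid-plane, 170 mm above the bench; axes as the stand's. Hub 56 mm across, 60 mm long, on a spindle from behind (16 mm) that clears the windows between the spokes.
- keeper (a point): Middle of the fixed steel keeper bar (20 mm wide, 8 mm thick) that crosses in front of the hub along the stand's y, from 9 to 3 o'clock, 57 mm along n from the hub's centre, on posts at y = -200 and 200 mm. A finger coming straight down therefore works in the upper half of the wheel only.
- wheel_top (a point): Fixed point in the wheel's mid-plane, 100 mm along u (up-slope) from the hub's centre: where the middle of the valve must come.
- valve_mid (a point): Point of the valve stem 100 mm from the wheel's centre, in the mid-plane; goes round with the wheel.
- valve: Valve: brass stem 10 mm in diameter with a black rubber foot (15 mm), on the inner side of the rim, pointing at the hub, from 114 to 87 mm from the wheel's centre, halfway between two spokes. Origin at the wheel's centre.
- tyre: Aluminium rim and black tyre, part of the wheel: 320 mm outside diameter, tyre 36 mm thick, rim's inner radius 113 mm, rim 26 mm wide along the axis. Origin at the wheel's centre.
- spoke (a point): Middle of the first spoke counter-clockwise of the valve (seen from the face), 71 mm from the wheel's centre. Six straight spokes, 12 x 12 mm, centred on the mid-plane, bare from 28 to 113 mm from the centre, at 30, 90, 150, 210, 270 and 330 degrees from the valve.
- wheel (a joint): Angle of the wheel, rad: 0 or any multiple of 2 pi = valve at the top; grows counter-clockwise seen from the face (the stand's +x side): at pi/2 the valve is towards the stand's -y. Turns both ways, over three turns, from a start of 2.3 to 3.98 (valve low). Stiff bearing, 0.25 N m of friction: it stays where it is left. Wheel with tyre about 0.8 kg.
- sleeve (a joint): How far the wheel is lifted along its spindle (along n), m; 0 = home, stop at 0.02. Its weight and the tight spindle hold it home against about 13 N.
- gauge: round dial pressure gauge lying flat on the stand's base plate, 60 mm across, 22 mm high, with a short brass stub; bystander. Origin at its underside, centre.
- nut: brass collar nut, 28 mm across, 22 mm high, on the base plate; bystander. Origin at its underside, centre.
- spanner: steel spanner lying on the bench; bystander. Origin at its underside.
- driver: screwdriver lying on the bench; bystander. Origin at its underside.
- mug: white mug, 80 mm across, 95 mm high; bystander. Origin at its underside, centre.
- soap: white plastic bottle, 68 mm across, 170 mm high; bystander. Origin at its underside, centre.
- optpost: steel optics post on a round foot, 50 mm across, 85 mm high; bystander. Origin at its underside, centre.
- carton: small cardboard carton, 70 x 110 x 45 mm; bystander. Origin at its underside, centre.

How it is judged (in metres and radians):
At the end, for the whole second after the job is handed in: The middle of the valve is within 14 mm of the top point (wheel within 8 degrees of valve-up), the wheel at rest (under 0.05 rad/s) and home on its spindle (lifted less than 4 mm) (distance between valve_mid and wheel_top below 0.014 m and velocity of joint wheel between -0.05 and 0.05 rad/s and value of joint sleeve below 0.004 m); the robot touches nothing.
It fails at once if the wheel is lifted 8 mm or more along its spindle (value of joint sleeve above 0.008 m).
It fails at once if the valve is touched (more than 1 N) (contact force between any of the fingers, the arm and valve above 1 N).
It fails at once if the tyre or rim is pushed (more than 1.5 N) instead of the spokes (contact force between any of the fingers, the arm and tyre above 1.5 N).
It fails at once if the wheel is gripped or pushed roughly (more than 30 N from the fingers) (contact force between the fingers and wheel above 30 N).
It fails at once if a bystander is moved more than 25 mm (distance of any of gauge, nut, spanner, driver, mug, soap, optpost, carton from where it was at the start of the episode above 0.025 m).
It also fails if it takes over 64 s, if anything falls off the work surface, if the arm or the gripper's body presses on something with over 40 N, if the wrist force passes 120 N, or if a joint passes its speed limit or range.

### The arm

A 7-joint arm with a two-finger parallel gripper is mounted at the origin on the work surface. World frame = base frame: x ahead of the robot, y to its left, z up, the work surface at z = 0. Lengths are in mm, angles in rad, forces in N, time in s.
With the tool pointing down it reaches from about 350 to 900 mm from the base axis. Payload 7.2 kg.
Tool frame: the origin (TCP) lies midway between the tips of the shut fingers; the grasp point (between the pads) lies 19 mm behind it; z points along the fingers, y is the line along which they close (so a half turn about z gives the same grasp; the last joint's range is limited). The gripper opens to 85 mm and grips with 20 to 120 N. Pads are 22 mm wide; open, the fingers measure 114 mm over their backs; the gripper's body (76 mm by 85 mm) begins 54 mm behind the grasp point. The pads swing forward as they close: fully open they stand 13 mm farther back than shut.
Start: joints at [1.272, 0.411, -0.013, 1.596, 0.006, 1.134, -0.082], TCP at [142.961, -608.434, 205.197] pointing down, gripper open.
Joint ranges: [-2.95, 2.95], [-0.29, 1.99], [-1.47, 1.44], [0.14, 2.54], [-1.03, 4.17], [0.13, 1.85], [-2.86, 2.86]. Speed limits (rad/s): [2.39, 2.39, 3.01, 3.01, 3.14, 3.14, 3.14].

### API

Orientations are given as a unit quaternion [w, x, y, z].
In Python, from rig import robot, kinematics, get_image, get_calibration, spotter, telemetry gives the robot as it stands. Calls block until the motion is done:
- robot.reach(position, orientation): joint-space move of the TCP to a pose.
- robot.move_linear(position, attitude=None, velocity=150): straight line of the TCP; attitude=None keeps the orientation; velocity is the mean speed in mm/s.
- robot.movej(angles): joint-space move.
- robot.set_gripper(opening, force=None): finger opening in mm; force is the grip in N (None keeps the last); returns when the fingers have stopped.
- robot.hold(seconds).
- kinematics.ik(position, orientation): joint angles nearest the present ones, or None.
- get_image(name): name is "side" or "top"; returns (picture, depth): 384x512x3 uint8, blue, green, red; 384x512 float32, mm along the optical axis (not along the pixel's ray), 0 where there is no reading.
- get_calibration(name): a dict with "mtx" (3x3 intrinsics, pixels), "rvec" (rotation vector, rad) and "tvec" (3), from world to camera coordinates, as OpenCV has them. Camera axes: x right, y down, z forward; pixel columns grow to the right and rows downward; lengths in mm; the calibration is good to about 2 mm. A picture is of the moment at which its call begins. get_calibration takes no time and is no camera call.
A pose or a line that the arm cannot do raises robot.Unreachable and nothing moves.
- robot.hand_in(): hands the job in; it is judged then, once.
Trained networks look in the newest picture that a camera, given by its name, has taken for a name from the list of things; names that differ only in an ending like _2 or _b are one class to them, and where a whole thing is asked for, a point or a joint stands for the part that bears it (a point fixed in the world has none). Each returns a list of dicts, best first, with "confidence" (0 to 1); they miss things now and then, are a little off and sometimes report something else, mostly with a low value. They report only what shows in the picture. A call takes as long as a camera call.
- spotter.search_frame(thing, camera): "box" ([left, top, width, height] in pixels, round what is visible of it).
- spotter.trace(thing, camera): "mask" (384x512 bool, what is visible of it) and "box" ([left, top, width, height] in pixels, round what is visible of it).
- spotter.pinpoint(thing, camera): "location" ([column, row] in pixels: a listed point, or the origin of a listed thing).
Readings, each from a call of its own:
- telemetry.read_clock(): time.
- telemetry.read_joint_positions(): joint angles.
- telemetry.read_joint_vel(): joint speeds.
- telemetry.read_tau(): joint torques, N m.
- telemetry.read_position(): TCP position.
- telemetry.read_ee_rot(): TCP orientation.
- telemetry.read_wrist_force(): force on the tool from outside, world axes, zero at the start.
- telemetry.read_ft_torque(): the same for the moment, N m.
- telemetry.read_gripper_width(): finger opening in mm.
- telemetry.read_gripper_force(): force on a finger pad.
Only numpy, scipy, OpenCV 4.12 (cv2) and the standard library are available. Lean on these libraries where they do the work, as an engineer would, in place of code of your own. Each camera call takes 0.05 s, during which the arm holds its last target. There are 200 camera calls.

## Working session

There is one attempt and no reset: what is moved stays moved. The work goes in short steps, each a Python script; the robot and the scene stay as the last script left them, time stands still between calls to the robot, and variables do not carry over. Pictures are saved under pics/ and viewed, at most 10 in all, crops included, and the job is handed in when it is done.

```bash
ls; mkdir -p pics; python3 - <<'E'
from rig import robot, kinematics, get_image, get_calibration, spotter, telemetry
import cv2,numpy as np
for n in ("side","top"):
    p,d=get_image(n); cv2.imwrite(f"pics/{n}0.png",p); np.save(f"{n}d.npy",d)
    c=get_calibration(n); R=cv2.Rodrigues(np.array(c["rvec"],float))[0]; print(n,c["mtx"],(-R.T@np.array(c["tvec"]).reshape(3)).round())
    for t in ("stand","hub","keeper","wheel_top","valve_mid","spoke","valve"):
        r=spotter.pinpoint(t,n); print(t,[(np.round(x["location"],1).tolist(),round(x["confidence"],2)) for x in r[:3]])
print(telemetry.read_clock(),telemetry.read_ee_rot())
E
```

```text
pics
side [[442.37849557   0.         261.71009359]
 [  0.         442.37849557 191.68612354]
 [  0.           0.           1.        ]] [  334. -1275.   946.]
stand [([277.1, 219.0], 0.89)]
hub [([277.8, 180.9], 0.6)]
keeper [([285.7, 171.0], 0.89)]
wheel_top [([256.2, 162.5], 0.79)]
valve_mid [([275.0, 179.4], 0.72), ([178.3, 188.3], 0.6), ([293.0, 198.8], 0.35)]
spoke [([291.8, 188.4], 0.7)]
valve []
top [[349.4795011    0.         259.84188525]
 [  0.         349.4795011  194.40143807]
 [  0.           0.           1.        ]] [ 326.   11. 1270.]
stand [([251.0, 179.9], 0.69)]
hub [([250.4, 167.6], 0.77)]
keeper [([249.6, 151.8], 0.62)]
wheel_top [([240.6, 185.6], 0.6), ([253.2, 147.9], 0.55)]
valve_mid [([145.5, 175.6], 0.45)]
spoke [([248.0, 150.8], 0.78)]
valve []
0.8 [5.80403942e-05 9.93349981e-01 1.15133891e-01 4.48445068e-06]
```

View pics/side0.png

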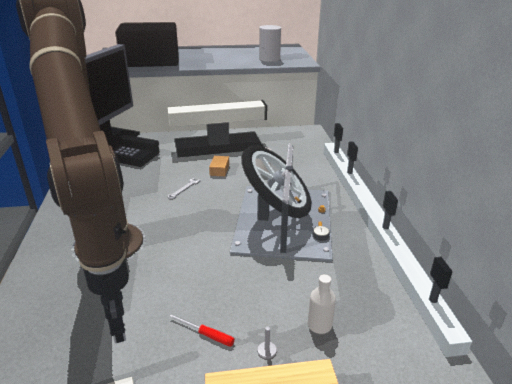

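View pics/top0.png

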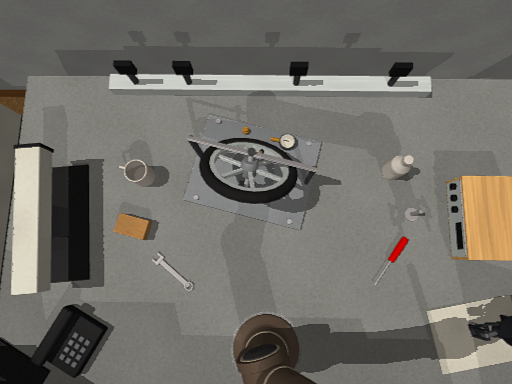

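Side view: the wheel is at about (277,180), with the stand plate below it. Top view: hub near (250,167), with the keeper bar running from (190,138) to (317,172). I'll fit the stand's pose from the plate and rectify the wheel plane.

```bash
cat > h.py <<'E'
from rig import robot, kinematics, get_image, get_calibration, spotter, telemetry
import cv2,numpy as np
C={}
for n in ("side","top"):
    c=get_calibration(n); R=cv2.Rodrigues(np.array(c["rvec"],float))[0]; C[n]=(np.array(c["mtx"],float),R,np.array(c["tvec"],float).reshape(3))
def proj(n,P):
    K,R,t=C[n]; q=(K@(R@np.atleast_2d(P).T+t[:,None])).T; return q[:,:2]/q[:,2:]
def cloud(n,d):
    K,R,t=C[n]; v,u=np.mgrid[:384,:512]; p=np.stack([(u-K[0,2])/K[0,0]*d,(v-K[1,2])/K[1,1]*d,d],-1)-t
    return p@R
def tri(a,b):
    P=[K@np.c_[R,t] for K,R,t in (C["side"],C["top"])]
    X=cv2.triangulatePoints(P[0],P[1],np.array(a,float).reshape(2,1),np.array(b,float).reshape(2,1)).ravel(); return X[:3]/X[3]
s,c=np.sin(np.radians(40)),np.cos(np.radians(40))
def frame(x,y,yaw):
    A=np.array([[np.cos(yaw),-np.sin(yaw),0],[np.sin(yaw),np.cos(yaw),0],[0,0,1]])
    return np.array([x,y,0]),A,A@[s,0,c],A@[-c,0,s],A@[0,1,0]   # origin,A,n,u,yaxis
E
cat > a.py <<'E'
from h import *
d=np.load("topd.npy"); p=cloud("top",d); im=cv2.imread("pics/top0.png")
print("hub",tri([277.8,180.9],[250.4,167.6]),"keeper",tri([285.7,171],[249.6,151.8]),"stand",tri([277.1,219],[251,179.9]))
print("bench z",np.median(p[300:340,100:220,2]))
# plate
for n in("top","side"):
    q=cloud(n,np.load(n+"d.npy")); ok=(q[...,2]>6)&(q[...,2]<18)&(np.load(n+"d.npy")>0)&(q[...,0]>200)&(q[...,0]<750)&(abs(q[...,1])<350)
    m=cv2.morphologyEx(ok.astype(np.uint8),cv2.MORPH_OPEN,np.ones((3,3)))
    l,lab,st,_=cv2.connectedComponentsWithStats(m); 
    big=[i for i in range(1,l) if st[i,4]>150]; g=q[np.isin(lab,big)]
    print(n,g.shape,cv2.minAreaRect(g[:,:2].astype(np.float32)))
E
python3 a.py
```

```text
hub [593.32111592  57.63079599 171.35662039] keeper [625.9714983   59.91520147 209.41185412] stand [593.1431024   61.31180556   4.71320733]
bench z 0.7000155120894485
top (3981, 3) ((621.0459594726562, 57.9324951171875), (440.82073974609375, 339.0372619628906), 76.343994140625)
side (3710, 3) ((620.275390625, 56.800994873046875), (450.2496337890625, 339.1138916015625), 76.40275573730469)
```

```bash
cat >> h.py <<'E'
O,A,N,U,Y=frame(591.5,64.3,np.radians(-13.65)); H=O+[0,0,170]
def rect(n,im,S=400,r=170):
    # rectified wheel plane seen from face: up=U, right = +y of the stand (valve at pi/2 -> -y = left)
    k=r/(S/2); src=np.float32([[-r,r],[r,r],[r,-r],[-r,-r]])
    W=np.array([H+a*Y+b*U for a,b in src])
    M=cv2.getPerspectiveTransform(proj(n,W).astype(np.float32),np.float32([[0,0],[S,0],[S,S],[0,S]]))
    o=cv2.warpPerspective(im,M,(S,S),flags=cv2.INTER_CUBIC)
    return o
def draw(o,S=400,r=170):
    for R_ in(113,160): cv2.circle(o,(S//2,S//2),int(R_*S/2/r),(0,255,0),1)
    return o
E
python3 - <<'E'
from h import *
o=np.hstack([draw(rect(n,cv2.imread(f"pics/{n}0.png"))) for n in("top","side")]); cv2.imwrite("pics/r0.png",o)
E
```

```text
(no output)
```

View pics/r0.png

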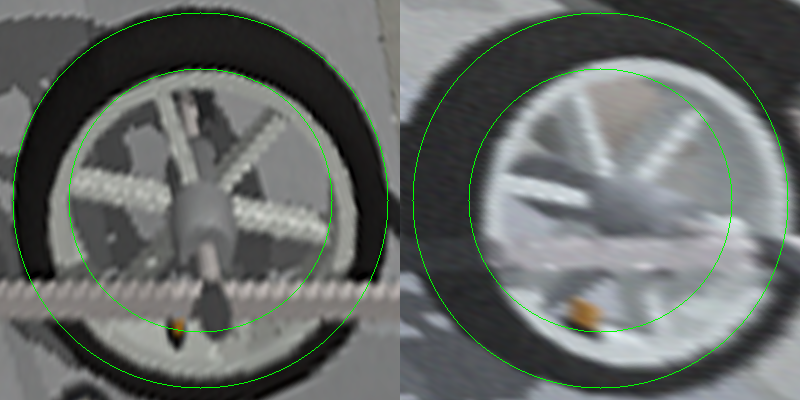

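The rectified views show an amber valve with its black foot at about (177,328) on the left, just left of bottom. Spokes sit at about 17.6°, 78°, -42° and -99° from the top, counter-clockwise positive. That puts the wheel at about 168° (2.93 rad), in agreement with the valve. I'll turn it clockwise, which decreases the angle, in about three strokes. Next I'll check reachability.

```bash
cat >> h.py <<'E'
from scipy.spatial.transform import Rotation as Ro
def quat(tilt,mode):
    t=np.radians(tilt); z=A@[-np.sin(t),0,-np.cos(t)]
    if mode[0]=='r': y=A@[np.cos(t),0,-np.sin(t)]   # closing line radial
    else: y=Y
    if mode[1]=='-': y=-y
    x=np.cross(y,z); q=Ro.from_matrix(np.c_[x,y,z]).as_quat(); return np.r_[q[3],q[:3]],z
def P(phi,r=62,n=-6):  # phi deg ccw from top seen from face (left = -y)
    p=np.radians(phi); return H+r*(np.cos(p)*U-np.sin(p)*Y)+n*N
E
python3 - <<'E'
from h import *
for m in("r+","r-","t+","t-"):
  for tilt in(0,10,15,20,25):
    q,z=quat(tilt,m); out=[]
    for phi in(60,0,-70):
        for back in(0,130):
            j=kinematics.ik(P(phi)-back*z,q); out.append(None if j is None else np.round(j,2).tolist())
    print(m,tilt,[o is not None for o in out],out[3] if tilt in(0,15) else "")
E
```

```text
r+ 0 [True, True, True, True, True, True] [0.5, 0.32, -0.94, 1.55, 0.26, 1.41, -0.7]
r+ 10 [True, True, True, True, True, True] 
r+ 15 [True, True, True, True, True, True] [0.36, 0.55, -0.83, 1.27, 0.24, 1.7, -0.67]
r+ 20 [True, True, True, True, True, True] 
r+ 25 [True, True, True, True, True, False] 
r- 0 [True, True, True, True, True, True] [0.65, 0.43, -1.23, 1.54, 0.41, 1.46, 2.31]
r- 10 [True, True, True, True, True, True] 
r- 15 [True, True, True, True, True, True] [0.52, 0.71, -1.24, 1.25, 0.46, 1.78, 2.28]
r- 20 [True, True, True, True, True, True] 
r- 25 [True, True, True, True, True, False] 
t+ 0 [True, True, True, True, True, True] [0.54, 0.34, -1.01, 1.54, 0.29, 1.42, 0.84]
t+ 10 [True, True, True, True, True, True] 
t+ 15 [True, True, True, True, True, True] [0.41, 0.59, -0.95, 1.26, 0.3, 1.71, 0.85]
t+ 20 [True, True, True, True, True, True] 
t+ 25 [True, True, True, True, True, False] 
t- 0 [True, True, True, True, True, True] [0.47, 0.31, -0.91, 1.55, 0.25, 1.4, -2.26]
t- 10 [True, True, True, True, True, True] 
t- 15 [True, True, True, True, True, True] [0.25, 0.5, -0.63, 1.27, 0.15, 1.67, -2.16]
t- 20 [True, True, True, True, True, True] 
t- 25 [True, True, True, True, True, False]
```

```bash
cat >> h.py <<'E'
Q,Z=quat(15,"r+")
def wf(): return np.round(telemetry.read_wrist_force(),1)
def shot(name):
    a=[]
    for n in("top","side"):
        p,d=get_image(n); a.append(draw(rect(n,p)))
    cv2.imwrite(f"pics/{name}.png",np.hstack(a))
def stroke(a,b,r=62,step=8):
    robot.move_linear(P(a,r)-110*Z,Q,velocity=200)
    f0=np.array(wf(),float)
    for back in(60,35,15,0):
        robot.move_linear(P(a,r)-back*Z,Q,velocity=60 if back<60 else 120)
        f=wf()-f0
        if np.linalg.norm(f)>6: print("contact on entry",back,f); robot.move_linear(P(a,r)-110*Z,Q); return False
    k=int(np.ceil(abs(a-b)/step))
    for i,ph in enumerate(np.linspace(a,b,k+1)[1:]):
        robot.move_linear(P(ph,r),Q,velocity=45); f=wf()-f0; print(round(ph,1),f, "t",np.round(f@(-(np.cos(np.radians(ph))*Y+np.sin(np.radians(ph))*U)),1),"n",np.round(f@N,1))
        if np.linalg.norm(f)>20: print("STOP"); break
    back=3 if a>b else -3
    robot.move_linear(P(ph+back,r),Q,velocity=45)
    robot.move_linear(P(ph+back,r)-110*Z,Q,velocity=120)
    return True
E
python3 - <<'E'
from h import *
robot.set_gripper(0)
p=np.array(telemetry.read_position(),float); q=telemetry.read_ee_rot()
robot.move_linear([p[0],p[1],430],velocity=200)
robot.reach(P(47.6)-200*Z,Q)
robot.move_linear(P(47.6)-110*Z,Q,velocity=150)
print(telemetry.read_position(),P(47.6)-110*Z,wf(),telemetry.read_clock())
p,d=get_image("top");cv2.imwrite("pics/t1.png",cv2.resize(p[80:260,130:370],None,fx=2.5,fy=2.5))
p,d=get_image("side");cv2.imwrite("pics/s1.png",cv2.resize(p[60:260,180:380],None,fx=2.5,fy=2.5))
E
```

```text
[573.99510496  21.40801189 299.37764014] [573.49227322  21.55819231 298.52843387] [-0.6 -1.3 -0.1] 6.3333
```

View pics/s1.png

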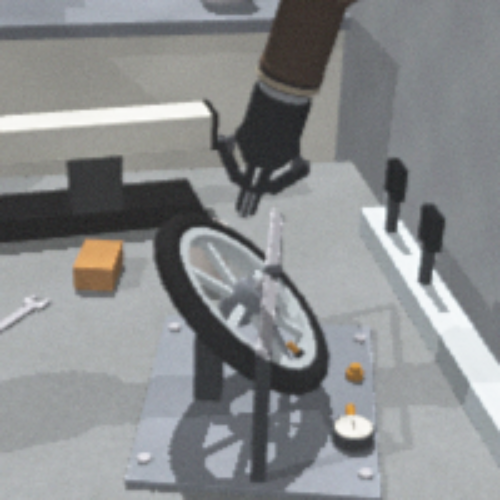

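The finger knuckles stick out about 60 mm along the closing line, so I'll turn the hand a quarter turn (closing line tangential) to keep them off the tyre, then make the first stroke.

```bash
sed -i 's/^Q,Z=quat(15,"r+")/Q,Z=quat(15,"t+")/; s/r=62/r=66/' h.py
python3 - <<'E'
from h import *
robot.reach(P(47.6)-140*Z,Q)
print(stroke(47.6,-24), telemetry.read_clock())
p,d=get_image("top");cv2.imwrite("pics/t2.png",p); o=[draw(rect("top",p))]
p,d=get_image("side"); o.append(cv2.resize(p[80:240,190:350],(400,400)))
cv2.imwrite("pics/r2.png",np.hstack(o))
E
```

```text
39.6 [-0.7  1.2 -1. ] t -0.8 n -1.4
31.7 [-1.3  0.6 -1.9] t -0.2 n -2.4
23.7 [-0.4  0.2 -1.1] t 0.1 n -1.1
15.8 [-0.7  0.5 -1.2] t -0.3 n -1.4
7.8 [ 0.2  0.  -1.5] t 0.1 n -1.0
-0.1 [-0.4 -0.5 -1.7] t 0.6 n -1.5
-8.1 [ 0.3  0.7 -1.9] t -0.9 n -1.4
-16.0 [-1.2  0.7 -2.5] t -0.5 n -2.8
-24.0 [ 0.   0.1 -1.7] t -0.5 n -1.3
True 14.4917
```

View pics/r2.png

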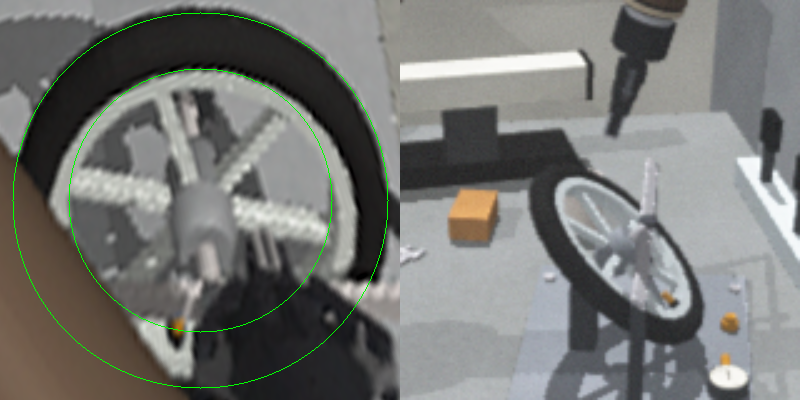

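The wheel hasn't moved: the valve is still at (178,328) and no force was felt. The finger must have passed without reaching the spoke, so I'll look with it down in the window.

```bash
python3 - <<'E'
from h import *
robot.move_linear(P(47.6)-110*Z,Q,velocity=200)
robot.move_linear(P(47.6),Q,velocity=120)
print(telemetry.read_position(),P(47.6),wf(),telemetry.read_gripper_width())
o=[]
for n,b in(("side",(90,190,230,330)),("top",(120,220,190,310))):
    p,d=get_image(n)
    g=proj(n,np.array([P(47.6)]))[0]; print(n,g)
    pts=proj(n,np.array([H+113*(np.cos(t)*U+np.sin(t)*Y) for t in np.linspace(0,6.28,40)]))
    w=b[3]-b[2]; k=400/w
    c_=cv2.resize(p[b[0]:b[0]+w,b[2]:b[3]],(400,400),interpolation=cv2.INTER_CUBIC)
    f=lambda x:tuple(int(v) for v in (np.array(x)-[b[2],b[0]]+.5)*k)
    cv2.circle(c_,f(g),4,(0,0,255),1)
    for x in pts: cv2.circle(c_,f(x),1,(0,255,0),-1)
    o.append(c_)
cv2.imwrite("pics/d3.png",np.hstack(o))
E
```

```text
[543.63810113  26.21464492 194.72636225] [543.12140693  25.89406315 194.01032586] [1.1 0.9 0.4] -0.08215387986171215
side [265.06186357 180.62824861]
top [259.95277448 181.35808303]
```

View pics/d3.png

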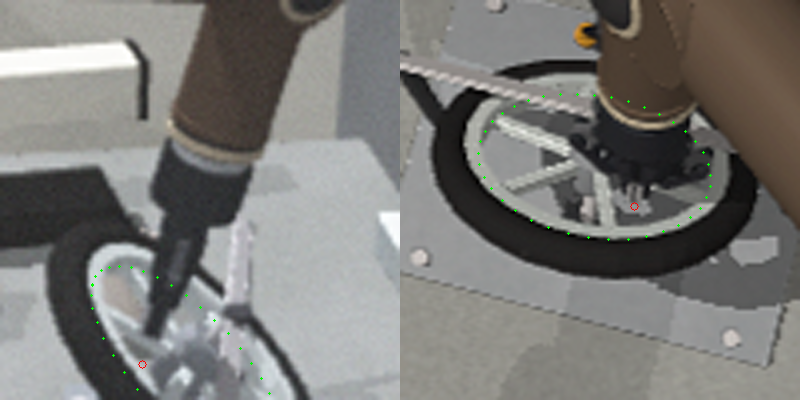

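```bash
python3 - <<'E'
from h import *
T=P(47.6)
def loc(X): D=X-H; return np.round([D@U,D@Y,D@N],0)
for n in("side","top"):
    p,d=get_image(n); q=cloud(n,d)
    m=(np.linalg.norm(np.cross(q-T,Z),axis=-1)<28)&(((q-T)@-Z)>-30)&(((q-T)@-Z)<60)&(d>0)
    m&=(p.max(-1)<70)
    v,u=np.nonzero(m); h=(q[m]-T)@-Z; i=np.argsort(h)[::max(1,len(h)//15)]
    for k in i: print(n,u[k],v[k],p[v[k],u[k]],round(h[k]),loc(q[v[k],u[k]]))
    a=(q-H)@N; rr=np.linalg.norm((q-H)-a[...,None]*N,axis=-1)
    s=(rr>130)&(rr<155)&(abs(a)<60)&(d>0)&(p.max(-1)<60); print("tyre n pct",np.percentile(a[s],[10,50,90,98]))
    s=(rr>45)&(rr<100)&(abs(a)<40)&(d>0)&(p.min(-1)>120); print("spoke n pct",np.percentile(a[s],[5,50,95]))
print(telemetry.read_clock())
E
```

```text
side 267 173 [58 53 50] 39 [ 64. -65.  28.]
side 268 173 [54 49 50] 40 [ 61. -63.  30.]
side 267 172 [57 53 47] 40 [ 65. -59.  29.]
side 269 173 [60 59 61] 40 [ 58. -62.  32.]
side 268 172 [48 45 45] 42 [ 63. -60.  32.]
side 269 172 [52 49 46] 46 [ 62. -66.  37.]
side 268 171 [54 50 46] 47 [ 66. -62.  35.]
side 268 170 [50 45 46] 47 [ 66. -56.  35.]
side 267 171 [54 50 49] 48 [ 69. -66.  35.]
side 267 170 [62 61 58] 49 [ 71. -62.  36.]
side 269 171 [55 53 51] 49 [ 64. -65.  39.]
side 269 170 [52 49 45] 50 [ 65. -59.  39.]
side 270 170 [63 60 58] 51 [ 62. -59.  41.]
side 270 169 [53 48 48] 51 [ 64. -54.  42.]
side 268 169 [54 50 48] 54 [ 71. -63.  42.]
side 268 168 [53 50 47] 55 [ 72. -58.  42.]
side 269 169 [54 51 48] 56 [ 69. -64.  44.]
side 269 168 [47 42 42] 57 [ 70. -60.  45.]
side 270 168 [55 53 52] 59 [ 68. -61.  48.]
side 269 167 [52 49 50] 59 [ 72. -57.  47.]
tyre n pct [10.16756754 17.10567985 20.06379977 21.2527853 ]
spoke n pct [-2.24774128  5.83725409 16.86330626]
top 263 179 [57 56 56] 36 [ 66. -58.  24.]
top 257 177 [50 48 49] 42 [ 70. -39.  28.]
top 256 176 [64 62 63] 46 [ 71. -36.  32.]
top 264 178 [37 36 36] 46 [ 71. -61.  32.]
top 257 176 [32 29 30] 47 [ 71. -39.  33.]
top 263 178 [27 26 26] 47 [ 73. -58.  33.]
top 264 177 [28 25 25] 51 [ 73. -60.  37.]
top 263 177 [34 32 34] 52 [ 74. -57.  37.]
top 256 175 [48 46 47] 52 [ 73. -36.  38.]
top 257 175 [27 25 25] 54 [ 75. -39.  40.]
top 260 176 [60 60 62] 58 [ 79. -48.  42.]
tyre n pct [13.31828239 17.63441841 19.93355319 21.00524661]
spoke n pct [-1.83996351  6.83943242  9.92999817]
16.3833
```

```bash
python3 - <<'E'
from h import *
T=P(47.6)
X=A@[1,0,0]
for n in("side","top"):
    p,d=get_image(n); q=cloud(n,d); D=q-T; h=D@-Z
    m=(np.linalg.norm(np.cross(D,Z),axis=-1)<24)&(h>-40)&(h<45)&(d>0)
    v,u=np.nonzero(m)
    for k in np.argsort(h[m])[::max(1,m.sum()//40)]: print(n,u[k],v[k],p[v[k],u[k]],"h",round(h[m][k]),"x",round(D[m][k]@X),"y",round(D[m][k]@Y),"n",round((q[m][k]-H)@N))
    print(p[176:186,258:268].mean(-1).round())
E
```

```text
side 264 174 [143 139 134] h 12 x -6 y 21 n 1
side 267 174 [108 101 101] h 28 x 6 y -1 n 19
side 264 173 [146 139 136] h 28 x -4 y -1 n 15
side 266 174 [131 126 122] h 29 x 3 y -5 n 18
side 269 175 [139 134 129] h 29 x 13 y -6 n 23
side 265 174 [137 133 130] h 29 x 0 y -8 n 17
side 268 174 [93 90 89] h 32 x 10 y -6 n 23
side 270 174 [139 132 130] h 33 x 17 y -6 n 28
side 269 174 [93 86 83] h 34 x 14 y -9 n 27
side 265 173 [108 107 102] h 34 x 0 y -11 n 21
side 264 172 [162 156 153] h 34 x -4 y -6 n 20
side 266 173 [77 76 74] h 37 x 4 y -13 n 25
side 265 172 [126 122 117] h 37 x 0 y -9 n 23
side 268 173 [52 49 49] h 38 x 10 y -10 n 28
side 269 173 [61 59 57] h 38 x 13 y -9 n 30
side 267 173 [59 56 54] h 38 x 7 y -13 n 27
side 270 173 [113 107 102] h 39 x 17 y -8 n 32
side 268 172 [51 44 43] h 39 x 10 y -7 n 30
side 270 172 [93 89 85] h 40 x 16 y -5 n 33
side 266 172 [73 67 67] h 40 x 4 y -13 n 27
side 267 172 [54 46 45] h 41 x 7 y -12 n 30
side 265 171 [150 143 141] h 42 x 0 y -11 n 27
side 265 170 [140 139 136] h 43 x 0 y -7 n 28
side 269 172 [57 55 51] h 44 x 14 y -14 n 35
[[113. 19
[... 1003 characters left out ...]
op 257 177 [51 48 50] h 41 x 3 y 10 n 27
top 259 178 [87 88 90] h 42 x 1 y 3 n 28
top 261 179 [126 128 131] h 44 x -1 y -4 n 28
top 263 178 [33 32 33] h 44 x 4 y -9 n 30
[[119. 122.  75. 122. 104.  45.  24. 152. 142.  90.]
 [120. 102.  75. 124.  94.  33.  25.  64.  81.  96.]
 [125.  88.  68. 124.  92.  33.  44.  69.  76.  77.]
 [138.  87.  92. 128. 100.  55.  59.  73.  77.  78.]
 [135. 105. 118. 125. 136. 147. 106.  76.  78.  77.]
 [140. 139. 141. 128. 134. 143. 109.  78.  77.  78.]
 [142. 140. 141. 141. 140. 142. 146. 105.  77.  78.]
 [141. 140. 140. 139. 142. 141. 142. 104.  77.  78.]
 [ 75.  74.  74.  74. 124. 103.  75.  75.  77.  77.]
 [ 79.  79.  78.  78.  76.  77.  77.  76.  77.  78.]]
```

The camera shows the fingertips ending about 28–30 mm short of the reported TCP (along the tool), at n≈+18, which is above the spokes. I'll extend by that offset in small steps, watching force, then push.

```bash
cat >> h.py <<'E'
P0=P
def P(phi,r=66,n=-6): return P0(phi,r,n)+E*Z
E=25.
E
python3 - <<'E'
from h import *
f0=wf()
for e in(8,16,25):
    robot.move_linear(P0(47.6)+e*Z,Q,velocity=60); print(e,wf()-f0)
p,d=get_image("side"); q=cloud("side",d); D=q-P(47.6); h=D@-Z
m=(np.linalg.norm(np.cross(D,Z),axis=-1)<16)&(h>-10)&(h<70)&(d>0)&(p.max(-1)<75); print("lowest dark h",np.sort(h[m])[:6].round())
for ph in(40,32,24,16,8):
    robot.move_linear(P(ph),Q,velocity=45); f=wf()-f0; print(ph,f,"t",np.round(f@(-(np.cos(np.radians(ph))*Y+np.sin(np.radians(ph))*U)),1),"n",np.round(f@N,1))
    if np.linalg.norm(f)>20: break
print(telemetry.read_clock())
o=[]
for n,b in(("side",(90,190,230,330)),("top",(110,210,190,310))):
    p,d=get_image(n); w=b[3]-b[2]; o.append(cv2.resize(p[b[0]:b[0]+w,b[2]:b[3]],(400,400),interpolation=cv2.INTER_CUBIC))
cv2.imwrite("pics/d4.png",np.hstack(o))
E
```

```text
8 [-0.2 -0.9 -1. ]
16 [-0.7  0.6 -1.3]
25 [-0.6 -1.1 -1. ]
lowest dark h [36. 38. 40. 41. 42. 43.]
40 [-0.1 -1.  -0.3] t 1.0 n -0.1
32 [-0.2 -1.2 -1.1] t 1.4 n -0.8
24 [ 0.3 -1.6 -1. ] t 1.8 n -0.3
16 [ 0.1 -2.  -0.5] t 2.1 n -0.0
8 [-0.4 -1.7 -0.6] t 1.8 n -0.5
19.175
```

View pics/d4.png

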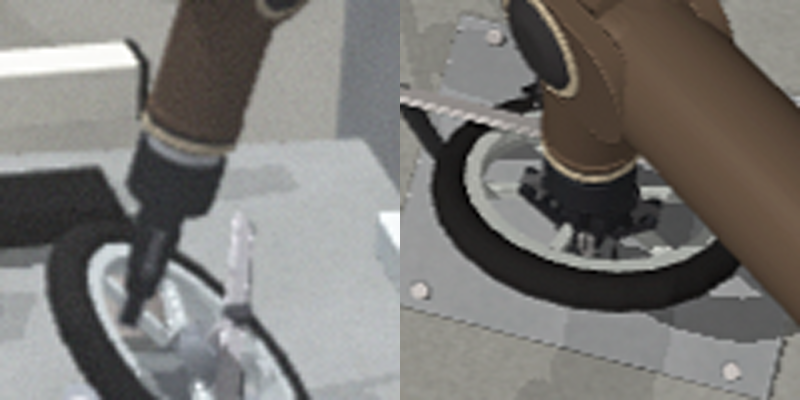

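```bash
cat >> h.py <<'E'
def valve(n):
    p,d=get_image(n); q=cloud(n,d); hsv=cv2.cvtColor(p,cv2.COLOR_BGR2HSV)
    a=(q-H)@N; D=q-H; rr=np.linalg.norm(D-a[...,None]*N,axis=-1)
    m=(hsv[...,1]>110)&(hsv[...,0]>8)&(hsv[...,0]<30)&(hsv[...,2]>60)&(rr>75)&(rr<125)&(abs(a)<30)&(d>0)
    if m.sum()<2: return m.sum(),None
    g=D[m].mean(0); return m.sum(),np.round(np.degrees(np.arctan2(-g@Y,g@U)),1),np.round(np.linalg.norm(g)),np.round(g@N)
E
python3 - <<'E'
from h import *
print(valve("side"),valve("top"))
Tn=P(8)
for n in("top","side"):
    p,d=get_image(n); q=cloud(n,d); a=(q-H)@N; D=q-H; uu=D@U; yy=D@Y; rr=np.hypot(uu,yy)
    m=(rr>40)&(rr<100)&(abs(a)<11)&(d>0)&(p.min(-1)>110)
    ang=np.degrees(np.arctan2(-yy,uu))[m]; print(n,[(b-180,int(c)) for b,c in zip(range(0,360,6),np.histogram(ang,np.arange(-180,181,6))[0]) if c>8])
    D=q-Tn; h=D@-Z; m=(np.linalg.norm(np.cross(D,Z),axis=-1)<18)&(h>-30)&(h<45)&(d>0)
    v,u=np.nonzero(m)
    for k in np.argsort(h[m])[:12]: print(n,u[k],v[k],p[v[k],u[k]],"h",round(h[m][k]),"y",round(D[m][k]@Y),"n",round(a[m][k]))
E
```

```text
(np.int64(6), np.float64(138.1), np.float64(96.0), np.float64(5.0)) (np.int64(0), None)
top [(-72, 27), (-66, 9), (-12, 21), (42, 9), (48, 9), (102, 16), (108, 16)]
top 246 185 [108 109 112] h 31 y -2 n -6
top 243 184 [67 67 67] h 33 y 7 n -4
top 248 184 [60 61 61] h 33 y -8 n -2
top 244 184 [104 105 107] h 34 y 4 n -3
top 247 185 [107 109 112] h 34 y -6 n -3
top 242 182 [29 28 28] h 34 y 12 n 0
top 249 184 [48 46 45] h 36 y -11 n 1
top 250 182 [32 30 29] h 37 y -12 n 4
top 248 183 [48 48 49] h 38 y -7 n 3
top 245 184 [66 67 69] h 39 y 1 n 1
top 246 184 [93 94 96] h 40 y -2 n 2
top 249 183 [23 21 22] h 41 y -10 n 5
side [(-72, 9), (-66, 32), (-12, 19), (-6, 16), (48, 16), (54, 17), (102, 27), (162, 27), (168, 18)]
side 266 172 [155 153 149] h 24 y 8 n -1
side 265 171 [145 144 137] h 24 y 12 n -2
side 266 171 [158 155 150] h 26 y 10 n 1
side 263 172 [128 128 131] h 27 y -4 n -2
side 265 170 [141 137 131] h 28 y 12 n 1
side 260 171 [134 127 127] h 28 y -6 n -5
side 261 171 [113 111 111] h 31 y -10 n -1
side 264 171 [113 111 110] h 32 y -4 n 3
side 265 169 [139 135 131] h 32 y 12 n 4
side 262 171 [106 103  98] h 32 y -9 n 1
side 259 170 [131 131 128] h 32 y -9 n -4
side 261 170 [56 54 51] h 34 y -8 n 1
```

It works: the valve moved from 168° to 138° and the tip is at n≈-6. Finger at 8° puts the spoke at about -11°. Continuing this stroke, then the second.

```bash
python3 - <<'E'
from h import *
for ph in np.arange(0,-39,-8):
    robot.move_linear(P(ph),Q,velocity=45); f=wf(); print(ph,f)
    if np.linalg.norm(f)>20: break
robot.move_linear(P(ph+4),Q,velocity=45)
robot.move_linear(P(ph+4)-110*Z,Q,velocity=150)
print(ph,valve("side"),valve("top"),telemetry.read_clock())
p,d=get_image("side"); q=cloud("side",d); a=(q-H)@N; D=q-H; uu=D@U; yy=D@Y; rr=np.hypot(uu,yy)
m=(rr>40)&(rr<100)&(abs(a)<11)&(d>0)&(p.min(-1)>110)
ang=np.degrees(np.arctan2(-yy,uu))[m]; print([(b-180,int(c)) for b,c in zip(range(0,360,6),np.histogram(ang,np.arange(-180,181,6))[0]) if c>8])
E
```

```text
0 [ 0.6 -1.1 -0. ]
-8 [ 0.6 -1.   0. ]
-16 [ 0.2 -1.2  0.2]
-24 [-0.2 -1.3 -0.8]
-32 [ 0.4 -0.4  0.2]
-32 (np.int64(0), None) (np.int64(10), np.float64(102.8), np.float64(93.0), np.float64(4.0)) 22.5
[(-174, 24), (-168, 15), (-48, 25), (-42, 28), (12, 21), (18, 33), (72, 14), (132, 10)]
```

```bash
python3 - <<'E'
from h import *
print(stroke(42,-46),telemetry.read_clock())
print(valve("side"),valve("top"))
p,d=get_image("top"); o=[draw(rect("top",p))]
q,d=get_image("side"); o.append(cv2.resize(q[100:240,210:350],(400,400),interpolation=cv2.INTER_CUBIC))
cv2.imwrite("pics/r5.png",np.hstack(o))
E
```

```text
34.0 [-0.2  0.2 -0.4] t -0.1 n -0.5
26.0 [ 0.3 -1.  -1. ] t 1.3 n -0.4
18.0 [ 0.9 -1.3 -0.2] t 1.3 n 0.6
10.0 [ 0.6 -1.3 -0.5] t 1.3 n 0.2
2.0 [ 1.1 -1.9 -0.4] t 1.6 n 0.7
-6.0 [-0.3 -1.  -0.4] t 1.0 n -0.3
-14.0 [ 0.6 -1.2 -1.4] t 0.6 n -0.5
-22.0 [ 0.4 -1.6 -0.9] t 0.9 n -0.2
-30.0 [ 0.5 -1.2 -0.5] t 0.5 n 0.1
-38.0 [ 0.5 -1.1 -1.5] t -0.2 n -0.7
-46.0 [-0.6 -1.4 -1.4] t 0.5 n -1.2
True 30.35
(np.int64(1), None) (np.int64(11), np.float64(30.1), np.float64(94.0), np.float64(6.0))
```

View pics/r5.png

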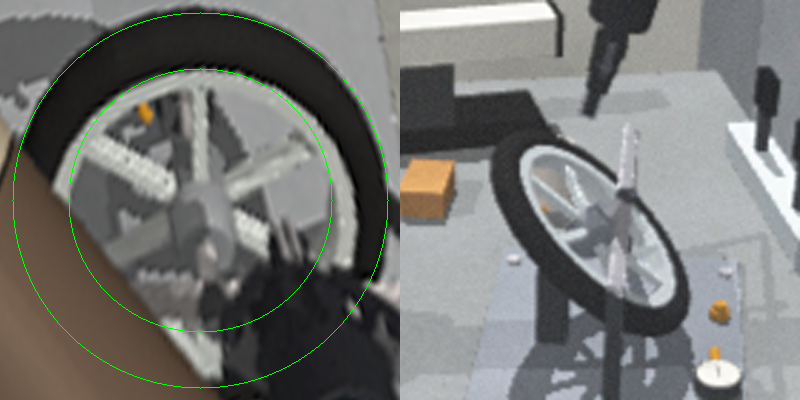

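The valve is at 30° (pixel (145,112), upper left), with spokes at 60°, 0° and -60°. For the last push, the finger goes into the valve-free window at -30° and takes the -60° spoke to -90°, with checks on the way.

```bash
python3 - <<'E'
from h import *
robot.move_linear(P(-30)-110*Z,Q,velocity=200)
f0=wf()
for b in(50,20,0):
    robot.move_linear(P(-30)-b*Z,Q,velocity=80); f=wf()-f0
    if np.linalg.norm(f)>6: print("contact",b,f); robot.move_linear(P(-30)-110*Z,Q); raise SystemExit
for ph in(-38,-46,-54,-61,-67,-70,-72,-74,-76,-78):
    robot.move_linear(P(ph),Q,velocity=45); f=wf()-f0; print(ph,f)
    if np.linalg.norm(f)>15: break
    if ph<-60:
        v=valve("top"); print(v)
        if v[1] is not None and v[1]<2.5: break
robot.move_linear(P(ph+4),Q,velocity=45)
robot.move_linear(P(ph+4)-120*Z,Q,velocity=150)
print(valve("top"),valve("side"),telemetry.read_clock())
o=[]
for n in("top","side"):
    p,d=get_image(n); o.append(draw(rect(n,p)))
cv2.imwrite("pics/r6.png",np.hstack(o))
E
```

```text
-38 [ 0.   0.3 -0.4]
-46 [ 0.7 -0.2  0.4]
-54 [ 0.7 -0.1 -0.2]
-61 [-0.2  0.2 -0.8]
(np.int64(8), np.float64(15.9), np.float64(92.0), np.float64(6.0))
-67 [ 0.6 -0.5  1.1]
(np.int64(9), np.float64(11.3), np.float64(92.0), np.float64(5.0))
-70 [0.3 0.1 0.4]
(np.int64(8), np.float64(8.4), np.float64(94.0), np.float64(6.0))
-72 [-0.8 -1.5  0.8]
(np.int64(10), np.float64(6.6), np.float64(93.0), np.float64(5.0))
-74 [-2.5 -1.4  0.8]
(np.int64(10), np.float64(5.3), np.float64(93.0), np.float64(5.0))
-76 [-1.4 -2.3  2.1]
(np.int64(11), np.float64(3.3), np.float64(91.0), np.float64(5.0))
-78 [-1.  -1.6  0.5]
(np.int64(10), np.float64(1.4), np.float64(93.0), np.float64(6.0))
(np.int64(10), np.float64(1.3), np.float64(91.0), np.float64(4.0)) (np.int64(6), np.float64(3.4), np.float64(95.0), np.float64(4.0)) 37.225
```

View pics/r6.png

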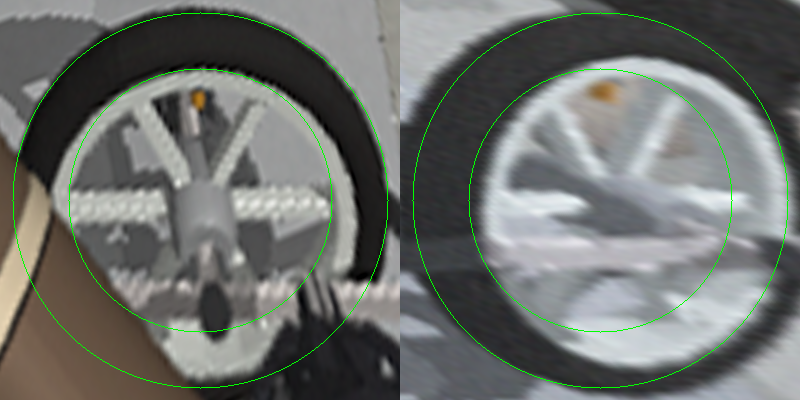

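The valve is at the top at (198,98), the side spokes lie level at row 205, and both cameras put the wheel 1–3° from the top. The hand is clear.

```bash
python3 -c "
from h import *
print(np.round(telemetry.read_position()),wf()); print(robot.hand_in())"
```

```text
[613. 124. 268.] [ 0.5  0.6 -0.7]
the job is handed in; nothing more can be done
None
```

The job is handed in at about 37 s: the valve stands within about 1–3° of the top by both cameras (limit 8°), pushed there by its spokes alone, with the hand clear; the hand-in gave no verdict.

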